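# Fit the keyed sanding chuck into the bench spindle

## Robot

A 6-joint arm with a two-finger parallel gripper is mounted at the origin on a cart in front of the work surface, level with it; the furniture and walls round the work are solid. World frame = base frame: x ahead of the robot, y to its left, z up, the work surface at z = 0. Lengths are in m, angles in rad, forces in N, time in s.
With the tool pointing down it reaches from about 0.3 to 0.775 m from the base axis. Payload 14.6 kg.
Tool frame: the origin (TCP) lies midway between the tips of the shut fingers; the grasp point (between the pads) lies 19 mm behind it (ctrl.pinch_z is the distance from the TCP to the grasp point, in m); z points along the fingers, y is the line along which they close (so a half turn about z gives the same grasp; the last joint's range is limited). The gripper opens to 94 mm and grips with 3 to 60 N. Pads are 16 mm wide; open, the fingers measure 119 mm over their backs; the gripper's body (75 mm by 177 mm) begins 78 mm behind the grasp point.
Start: joints at [-1.176, 0.3, 1.521, -0, 1.321, -0.067], TCP at [0.245, -0.492, 0.205] pointing down, gripper open.
Joint ranges: [-3.03, 3.03], [-0.79, 2.21], [0.23, 2.52], [-1.04, 4.18], [0, 3.07], [-2.55, 2.55]. Speed limits (rad/s): [2.22, 2.22, 2.57, 3.14, 3.14, 3.14].

## Interface

Orientations are given as [roll, pitch, yaw] about the fixed x, y, z axes, in that order (R = Rz(yaw) Ry(pitch) Rx(roll)).
In Python, from station import ctrl gives the robot as it stands.
- The arm moves only by the tool jog_arm, never from a script. Its argument "motion" is a list of rows, each a list of 7 numbers: the shift along the tool's x, y, z in m, then the turn, a rotation vector about the tool's x, y, z in rad, then the opening, from -1 (shut) to 1 (fully open). In form: [[tx, ty, tz, rx, ry, rz, gripper], ...]. A call has 1 to 5 rows; each row shifts and turns the commanded pose from where the row before left it, along the tool's axes as they then stand; what a row does not reach is not made up. A row lasts 1/10 s, in which the tool goes at most 50 mm and 8.59 degrees, less where a joint would pass 70% of its speed; a pose out of reach is approached as far as the arm can. A call is refused whole if a number of a shift passes 0.05 or a number of a turn 0.15, either way. A call with a gripper value outside its range is refused whole. The fingers move at their own pace and stop on an object; "squeeze" is the grip in N (left out, the last holds). Time passes only in rows, so rows that do not move let the fingers close. It gives the time, the measured TCP pose, the force, the opening and the grip force at its end, in the units of the state.
- ctrl.get_obs(): the state, without advancing time (a new reading comes with each control period).
- ctrl.camera(name): name is "scene" or "top"; returns the picture (480x640x3 uint8, red, green, blue); there is no depth.
- ctrl.camera_model(name): a dict with "intrinsics" (3x3 intrinsics, pixels), "rvec" (rotation vector, rad) and "tvec" (3), from world to camera coordinates, as OpenCV has them. Camera axes: x right, y down, z forward; pixel columns grow to the right and rows downward; lengths in m; the calibration is good to about 2 mm. A picture is of the moment at which its call begins. camera_model takes no time and is no camera call.
- ctrl.hand_in(): hands the job in; it is judged then, once.
The state is a dict: "time_s": time; "qpos": joint angles; "joint_vel": joint speeds; "tau": joint torques, N m; "ee_pos": TCP position; "eef_rot": TCP orientation; "force": force on the tool from outside, world axes, zero at the start; "moment": the same for the moment, N m; "grip_width": finger opening in m; "grip_force": force on a finger pad.
Only numpy, scipy, OpenCV 4.12 (cv2) and the standard library are available. Lean on these libraries where they do the work, as an engineer would, in place of code of your own. Each camera call takes 0.05 s, during which the arm holds its last target. There are 200 camera calls.

## Task

Pull the spindle's dust shutter out to its stop by its black knob. Then lift the blue sanding chuck out of its wooden stand, push its keyed shaft down into the brass hub, turning it until the key slips into the keyway, and keep pushing until its flange sits fully home on the hub. Finish still gripping the chuck and holding it pressed home against the ejector spring, with the shutter still open and the other things on the bench left where they lie.

Things in the scene. Friction and masses are not known exactly. Their poses are not given: they have to be found in the camera images.
- spindle: Spindle drive fixed to the bench: green cast housing 96 x 96 mm on a round 120 mm foot. Origin on the hub's axis at bench height; z up, -y the way the shutter pulls, -x the front with a red button. The brass hub on top (52 mm across, face 75 mm up) is braked. Two steel rails along y at x = +-30 mm (6 mm wide) stand 10 mm above the hub face, from y = -105 to +30 mm.
- hub_mouth (a point): Centre of the hub's face, where the 22 mm bore opens upward; axes as the spindle's. One keyway slot, 9 mm wide, reaches 17 mm from the axis. It points within 0.7 rad of the spindle's -x; its exact direction varies and is not tracked: see it from above with the shutter open, or feel by turning. A sprung ejector starts 24 mm down the bore; it pushes back with 2 N, 7 N when the shaft is home.
- shutter_knob (a point): Centre of the grip of the upright black knob on the aluminium dust shutter, which covers the hub when closed. Grip 18 mm in diameter, 20 mm tall, on a thinner stem; its centre is 34 mm above the shutter's underside, which runs 2 mm above the hub face (plate 4 mm thick); the knob's top is 46 mm above the hub face. Axes as the spindle's.
- shutter (a joint): Travel of the dust shutter along the spindle's -y, m: about 0 covering the hub, 0.060 at its stop, fully open. It needs about 5 N; its spring is weaker than its friction, so it stays where it is left.
- arbor_mid (a point): Centre of the blue hexagonal chuck (32 mm across flats, 40 tall; grip here, one pair of flats faces +-y) on a steel shaft; z up. Below it: flange (42 mm across) underside 36 mm, shaft tip 80 mm; top 36 mm above. Shaft 20 mm thick; key on its -x side, 6 mm wide, out to 15 mm from the axis, from the flange to 16 mm above the tip: the round tip enters 16 mm before the key. About 150 g.
- stand: Pale wooden stand fixed to the bench, 76 x 76 mm, 58 mm tall, with a round 34 mm hole through its middle in which the shaft hangs by its flange. Origin at the centre of its underside.
- rosin: Bystander: brown cake of rosin, 43 mm across, 16 mm tall. Leave it alone.
- cork: Bystander: cork block 45 x 70 x 30 mm. Leave it alone.
- violin_peg: Bystander: black violin peg 21 x 75 x 11 mm. Leave it alone.
- maple_block: Bystander: pale maple block 44 x 76 x 28 mm. Leave it alone.
- sanding_block: Bystander: red sanding block 32 x 58 x 24 mm. Leave it alone.
- lamp: The bench lamp, a fixed obstacle: its head hangs over the bench in front of the robot, world x 0.20 to 0.43, y 0.04 to 0.25, z 0.17 to 0.32; from there its arm and cord rise to x 0.6, y 0.0, z 0.96. To cross from left to right, pass close to the robot's base and above z 0.38.
Things that resemble listed ones, but are neither listed nor needed, are in the scene too. Leave any green, pink or red look-alike of the part that bears arbor_mid alone.

How it is judged:
By the outcome, as a careful person would: the job done as asked, in the order asked, and still so for the second after the job is handed in, while the arm keeps its last pose, push and grip.
It also fails if it takes over 64 s, if anything falls off the work surface, if the arm or the gripper's body presses on something with over 40 N, if the wrist force passes 120 N, or if a joint passes its speed limit or range.

## Working session

There is one attempt and no reset: what is moved stays moved. The work goes in short steps, Python scripts to look and compute and a tool call to move; the robot and the scene stay as the last step left them, time stands still between calls to the robot, and variables do not carry over. Pictures are saved under pics/ and viewed, at most 10 in all, crops included, and the job is handed in when it is done.

Besides the shell and the picture viewer there is one more tool, called by a JSON object that holds its "api" and its "payload". jog_arm: Moves the arm, as the interface text tells. Its arguments: {"type":"object","properties":{"motion":{"type":"array"},"squeeze":{"type":"number"}},"required":["motion"]}

```bash
ls; mkdir -p pics; python3 - <<'E'
from station import ctrl
import cv2,numpy as np
for n in("scene","top"):
    im=ctrl.camera(n); cv2.imwrite(f"pics/{n}0.png",im[:,:,::-1])
    m=ctrl.camera_model(n);R=cv2.Rodrigues(np.array(m["rvec"]))[0];print(n,m,-R.T@np.array(m["tvec"]).ravel())
o=ctrl.get_obs();print(o, ctrl.pinch_z)
E
```

```text
pics
scene {'intrinsics': array([[436.38691   ,   0.        , 316.33888407],
       [  0.        , 436.38691   , 238.20032837],
       [  0.        ,   0.        ,   1.        ]]), 'rvec': array([ 2.04613081, -0.53683437,  0.30903758]), 'tvec': array([-0.59132192,  0.1186325 ,  0.90079979])} [ 0.16200188 -0.91529592  0.55782104]
top {'intrinsics': array([[625.08604854,   0.        , 310.95972622],
       [  0.        , 625.08604854, 230.84156695],
       [  0.        ,   0.        ,   1.        ]]), 'rvec': array([ 2.13679709, -2.17911401,  0.13450114]), 'tvec': array([-0.25608849,  0.53042725,  1.40979139])} [ 0.3475453  -0.26334655  1.46434525]
{'time_s': 0.1, 'qpos': array([-1.17564252e+00,  3.00412999e-01,  1.52151012e+00,  2.20212078e-06,
        1.32071853e+00, -6.66002820e-02]), 'joint_vel': array([ 2.03060529e-03,  8.93218297e-05, -3.74163657e-03,  7.14782203e-04,
       -3.29838311e-04, -2.30461207e-04]), 'tau': array([-6.87861648e-04, -5.32651412e+01, -3.53287518e+01,  7.08946050e-02,
        2.35100929e-02, -2.89889635e-05]), 'ee_pos': array([ 0.24494173, -0.49218139,  0.20494822]), 'eef_rot': array([-3.14054613e+00, -7.19396523e-05,  4.61753505e-01]), 'force': array([-0.14022433, -0.2284403 , -0.32074077]), 'moment': array([-0.00485323, -0.06722179, -0.0020685 ]), 'grip_force': 0.0, 'grip_width': 0.09430761743682887} 0.0188
```

View pics/scene0.png

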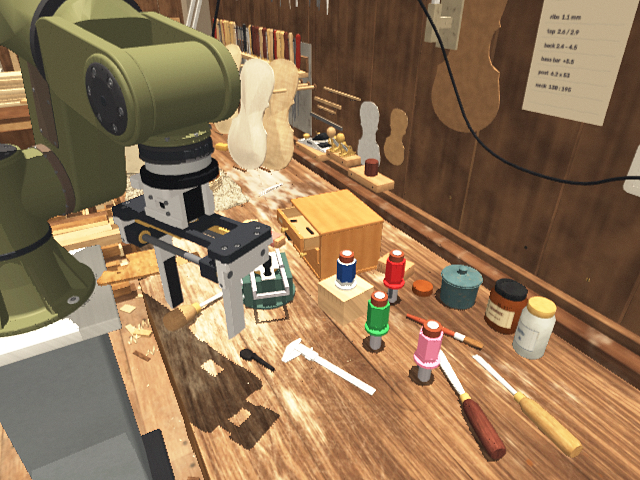

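View pics/top0.png

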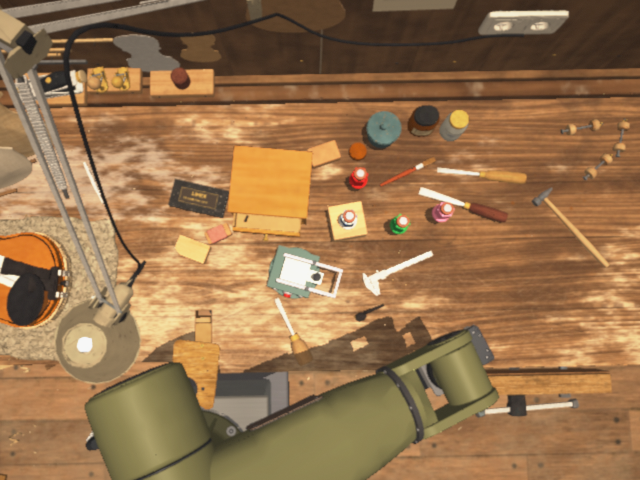

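Candidates for the chuck (top view): blue on stand (348,216), red (359,178), green (400,224), pink (443,211). I choose the blue one in the wooden stand. The spindle is at about (293,272), with its black knob at (316,277). The shutter pulls to the right in the image.

```bash
cat > h.py <<'E'
from station import ctrl
import cv2,numpy as np
def model(n):
    m=ctrl.camera_model(n);return m["intrinsics"],np.array(m["rvec"]),np.array(m["tvec"]).ravel()
def at(n,px,z):
    K,r,t=model(n);R=cv2.Rodrigues(r)[0];c=-R.T@t
    d=R.T@np.linalg.inv(K)@[px[0],px[1],1];return c+d*(z-c[2])/d[2]
def proj(n,P):
    K,r,t=model(n);return cv2.projectPoints(np.array(P,float).reshape(-1,3),r,t,K,None)[0].reshape(-1,2)
def crop(im,x0,y0,w,h,s,f):
    cv2.imwrite(f,cv2.resize(im[y0:y0+h,x0:x0+w,::-1],None,fx=s,fy=s,interpolation=cv2.INTER_CUBIC))
E
python3 - <<'E'
from h import *
t=cv2.imread("pics/top0.png")[:,:,::-1];s=cv2.imread("pics/scene0.png")[:,:,::-1]
a=cv2.resize(t[190:310,260:380],(576,576),interpolation=cv2.INTER_CUBIC)
cv2.imwrite("pics/c1.png",a[:,:,::-1])
b=np.ascontiguousarray(s[230:350,230:390]);crop(b,0,0,160,120,5,"pics/c2.png")
E
```

```text
(no output)
```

View pics/c1.png

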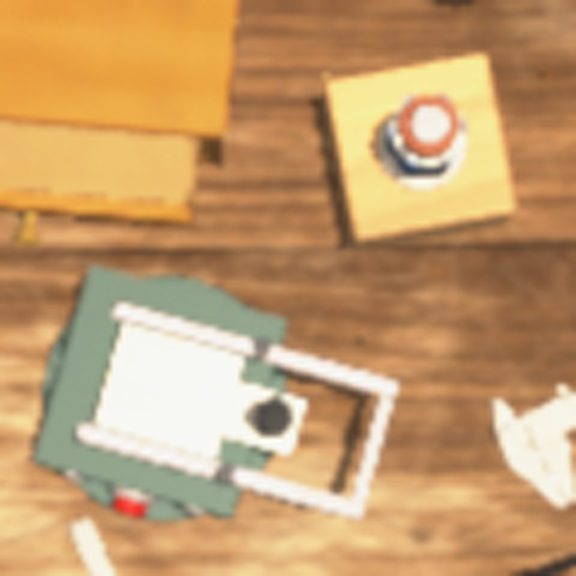

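View pics/c2.png

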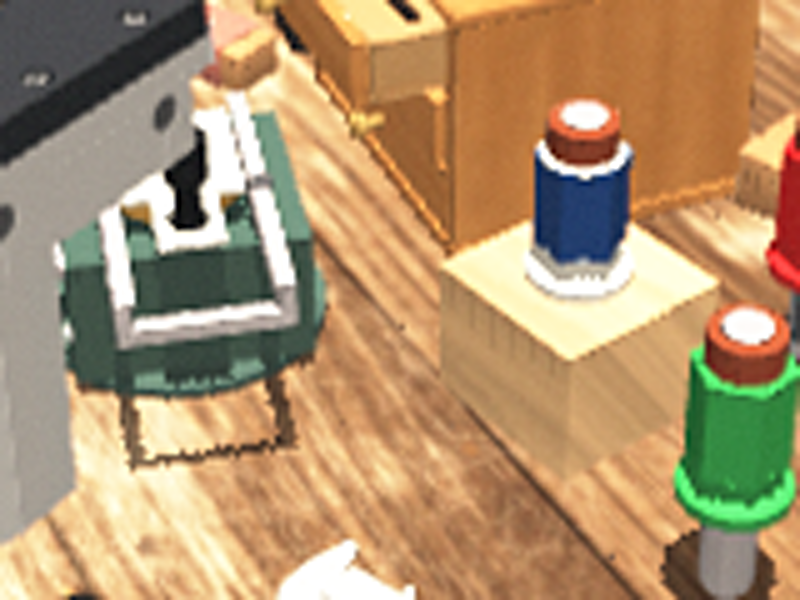

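The crops confirm it. The blue hex chuck hangs in the pale stand, top centre at about (350,216) in the top image. The shutter is closed, with the knob at (316,276) and the rail frame corners clear. Next I turn these pixels into positions.

```bash
python3 - <<'E'
from h import *
o=np.array([260,190]);f=lambda x,y:o+(np.array([x,y])+.5)/4.8-.5
T=at("top",f(432,125),.130);print("chuck top",T, "proj scene of mid/top",proj("scene",[T,[T[0],T[1],.094]]))
S=[at("top",f(*p),.058)[:2] for p in((325,77),(487,55),(515,212),(355,243))]
S=np.array(S);print("stand ctr",S.mean(0),[np.linalg.norm(S[i]-S[(i+1)%4]) for i in range(4)], [np.degrees(np.arctan2(*(S[(i+1)%4]-S[i])[::-1])) for i in range(4)])
Rr=np.array([at("top",f(*p),.085)[:2] for p in((115,308),(398,385),(362,515),(78,432))])
print("rails",Rr,[np.linalg.norm(Rr[i]-Rr[(i+1)%4]) for i in range(4)],[np.degrees(np.arctan2(*(Rr[(i+1)%4]-Rr[i])[::-1])) for i in range(4)])
d=(Rr[1]-Rr[0]+Rr[2]-Rr[3]);d/=np.linalg.norm(d)  # -y dir
c0=(Rr[0]+Rr[3])/2;c1=(Rr[1]+Rr[2])/2
print("hub",c0+d*.030,c1-d*.105,"yaw deg",np.degrees(np.arctan2(d[1],d[0]))+90)
K=at("top",f(270,415),.121);print("knob",K,"along",(K[:2]-c0)@d-.030, proj("scene",[K]))
# 'scene' hex check
s=cv2.imread("pics/scene0.png");g=s[262:285,330:364].astype(int);print(g[8:14,:,0].mean(0).round())
E
```

```text
chuck top [ 0.5446261  -0.35023758  0.13      ] proj scene of mid/top [[346.34793215 252.22490718]
 [345.66718523 268.42403232]]
stand ctr [ 0.54509859 -0.34920224] [np.float64(0.07772652575397207), np.float64(0.07615197998537783), np.float64(0.07700898871561423), np.float64(0.0804640517291453)] [np.float64(-83.29746019591718), np.float64(-171.69438829350415), np.float64(99.89388523082319), np.float64(8.815958400146462)]
rails [[ 0.46887435 -0.20469171]
 [ 0.43081981 -0.33425512]
 [ 0.371723   -0.31626346]
 [ 0.41214247 -0.18690888]] [np.float64(0.13503638406860283), np.float64(0.06177485346388215), np.float64(0.1355224744867761), np.float64(0.059453640180977214)] [np.float64(-106.36823271783776), np.float64(163.0674572978918), np.float64(72.64752466747008), np.float64(-17.403799812733023)]
hub [ 0.43180677 -0.2245106 ] [ 0.43172716 -0.22477324] yaw deg -16.861238200021376
knob [ 0.41635939 -0.27483592  0.121     ] along 0.052642425971596254 [[265.93540638 255.51402317]]
[ 61.  62.  72.  78.  94. 107.  94.  86.  86.  88.  88.  88. 102. 110.
 110. 109. 110. 109. 110. 110. 111. 109.  93.  89.  90.  99.  95.  80.
  68.  64.  66.  78.  74.  72.]
```

{"api": "jog_arm", "payload": {"motion": [[0,0,0,0,0,0.15,0],[0,0,0,0,0,0.15,0],[0,0,0,0,0,0.15,0],[0,0,0,0,0,0.15,0],[0,0,0,0,0,0.15,0]], "squeeze": 30}}

```text
time_s: 0.6
ee_pos: [0.245, -0.4922, 0.2051]
eef_rot: [-3.141, 0.0, -0.294]
force: [0.1, -0.3, -0.3]
grip_width: 0.0571
grip_force: 0.0
```

{"api": "jog_arm", "payload": {"motion": [[0.02,-0.05,0,0,0,0,0],[0.02,-0.05,0,0,0,0,0],[0.02,-0.05,0,0,0,0,0],[0.02,-0.05,0,0,0,0,0],[0.02,-0.05,0,0,0,0,0]]}}

```text
time_s: 1.1
ee_pos: [0.4008, -0.2944, 0.2053]
eef_rot: [-3.142, 0.0, -0.288]
force: [1.0, -0.1, -0.4]
grip_width: 0.0473
grip_force: 0.0
```

{"api": "jog_arm", "payload": {"motion": [[0,0,0,0,0,0,0],[0,0,0,0,0,0,0]]}}

```text
time_s: 1.3
ee_pos: [0.4004, -0.2956, 0.2053]
eef_rot: [3.142, 0.0, -0.286]
force: [0.3, 0.3, 0.9]
grip_width: 0.0471
grip_force: 0.0
```

{"api": "jog_arm", "payload": {"motion": [[0.009,-0.024,0,0,0,0.008,0],[0,0,0.03,0,0,0,0],[0,0,0.03,0,0,0,0],[0,0,0.03,0,0,0,0],[0,0,0.022,0,0,0,0]]}}

```text
time_s: 1.8
ee_pos: [0.4141, -0.2767, 0.0915]
eef_rot: [-3.141, 0.002, -0.298]
force: [0.3, -0.2, -0.8]
grip_width: 0.0469
grip_force: 0.0
```

{"api": "jog_arm", "payload": {"motion": [[0,0,0,0,0,0,-1],[0,0,0,0,0,0,-1],[0,0,0,0,0,0,-1],[0,0,0,0,0,0,-1],[0,0,0,0,0,0,-1]]}}

```text
time_s: 2.3
ee_pos: [0.4158, -0.2765, 0.0946]
eef_rot: [3.14, -0.002, -0.296]
force: [-1.7, -2.6, 4.9]
grip_width: 0.0173
grip_force: 30.0
```

{"api": "jog_arm", "payload": {"motion": [[0,0.012,0,0,0,0,-1],[0,0.012,0,0,0,0,-1],[0,0.012,0,0,0,0,-1],[0,0.012,0,0,0,0,-1],[0,0.006,0,0,0,0,-1]]}}

```text
time_s: 2.8
ee_pos: [0.4001, -0.328, 0.0944]
eef_rot: [-3.141, -0.002, -0.297]
force: [2.6, 5.4, 9.0]
grip_width: 0.0171
grip_force: 30.0
```

{"api": "jog_arm", "payload": {"motion": [[0,0.003,0,0,0,0,-1],[0,0.003,0,0,0,0,-1],[0,0,0,0,0,0,-1]]}}

```text
time_s: 3.1
ee_pos: [0.3991, -0.331, 0.0943]
eef_rot: [-3.137, -0.001, -0.296]
force: [6.2, 21.1, 12.9]
grip_width: 0.0172
grip_force: 30.0
```

{"api": "jog_arm", "payload": {"motion": [[0,0.001,0,0,0,0,-1],[0,-0.002,0,0,0,0,-1],[0,0,0,0,0,0,0],[0,0,0,0,0,0,0],[0,0,0,0,0,0,0]]}}

```text
time_s: 3.6
ee_pos: [0.3982, -0.3324, 0.0935]
eef_rot: [3.141, 0.0, -0.296]
force: [0.9, 1.0, -0.0]
grip_width: 0.0379
grip_force: 0.0
```

{"api": "jog_arm", "payload": {"motion": [[0,0,-0.04,0,0,0,0],[0,0,-0.04,0,0,0,0],[0.04,0,-0.02,0,0,0,0],[0.05,0,0,0,0,0,0],[0.05,0,0,0,0,0,0]]}}

```text
time_s: 4.1
ee_pos: [0.5337, -0.3739, 0.1946]
eef_rot: [3.141, -0.002, -0.297]
force: [-0.5, -0.4, 0.4]
grip_width: 0.047
grip_force: 0.0
```

```bash
python3 - <<'E'
from h import *
t=ctrl.camera("top");cv2.imwrite("pics/t1.png",t[:,:,::-1]);print(ctrl.get_obs()["ee_pos"],ctrl.get_obs()["eef_rot"])
crop(t,260,190,120,120,5,"pics/c3.png")
print("hub px",proj("top",[[.4318,-.2246,.075]]))
E
```

```text
[ 0.53890436 -0.37479013  0.19090328] [-3.14087955e+00  3.22679974e-04 -2.95327972e-01]
hub px [[292.95423367 270.61526236]]
```

View pics/c3.png

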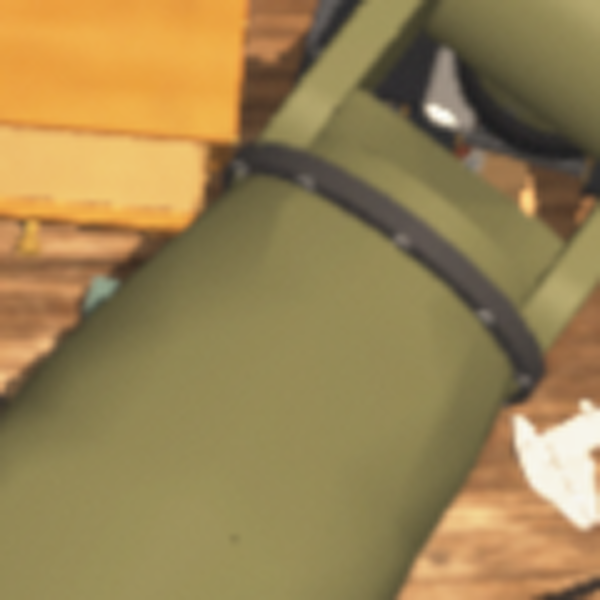

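{"api": "jog_arm", "payload": {"motion": [[-0.001,-0.0255,0,0,0,0,0.4],[0,0,0,0,0,0.12,0.4],[0,0,0,0,0,0.12,0.4],[0,0,0,0,0,0,0.4],[0,0,0,0,0,0,0.4]]}}

```text
time_s: 4.65
ee_pos: [0.5385, -0.3486, 0.1933]
eef_rot: [-3.142, 0.0, -0.533]
force: [-0.0, 0.7, 0.3]
grip_width: 0.0654
grip_force: 0.0
```

{"api": "jog_arm", "payload": {"motion": [[0.006,-0.002,0,0,0,0,0.4],[0,0,0.03,0,0,0,0.4],[0,0,0.03,0,0,0,0.4],[0,0,0.03,0,0,0,0.4],[0,0,0.024,0,0,0,0.4]]}}

```text
time_s: 5.15
ee_pos: [0.5447, -0.3496, 0.0776]
eef_rot: [-3.141, 0.001, -0.534]
force: [0.5, -0.4, -0.2]
grip_width: 0.0663
grip_force: 0.0
```

{"api": "jog_arm", "payload": {"motion": [[0,0,0,0,0,0,-1],[0,0,0,0,0,0,-1],[0,0,0,0,0,0,-1],[0,0,0,0,0,0,-1],[0,0,0,0,0,0,-1]], "squeeze": 40}}

```text
time_s: 5.65
ee_pos: [0.5453, -0.3501, 0.0807]
eef_rot: [3.141, -0.002, -0.536]
force: [-1.1, -0.2, 3.9]
grip_width: 0.0321
grip_force: 38.8
```

{"api": "jog_arm", "payload": {"motion": [[0,0,-0.02,0,0,0,-1],[0,0,-0.03,0,0,0,-1],[0,0,-0.04,0,0,0,-1],[0,0,-0.04,0,0,0,-1],[0,0,-0.04,0,0,0,-1]]}}

```text
time_s: 6.15
ee_pos: [0.5446, -0.3495, 0.2514]
eef_rot: [-3.142, -0.0, -0.536]
force: [-0.1, -0.1, -2.2]
grip_width: 0.0324
grip_force: 38.8
```

{"api": "jog_arm", "payload": {"motion": [[-0.04,0.05,0,0,0,0,-1],[-0.04,0.05,0,0,0,0,-1],[-0.04,0.05,0,0,0,0,-1],[-0.04,0.05,0,0,0,0,-1],[0,0,0,0,0,0,-1]]}}

```text
time_s: 6.65
ee_pos: [0.3534, -0.4219, 0.2502]
eef_rot: [3.141, -0.0, -0.541]
force: [0.9, 0.4, -0.8]
grip_width: 0.0322
grip_force: 38.9
```

```bash
python3 - <<'E'
from h import *
t=ctrl.camera("top");s=ctrl.camera("scene");o=ctrl.get_obs()
print(o["ee_pos"],o["eef_rot"],o["grip_width"],o["force"])
cv2.imwrite("pics/t2.png",t[:,:,::-1]);cv2.imwrite("pics/s2.png",s[:,:,::-1])
p=o["ee_pos"]
c=proj("scene",[p-[0,0,.03]])[0].astype(int);print(c)
x0=max(0,min(560,c[0]-40));y0=max(0,min(380,c[1]-50))
a=cv2.resize(t[240:310,260:350],(540,420),interpolation=cv2.INTER_CUBIC)
b=cv2.resize(s[y0:y0+105,x0:x0+65],(260,420),interpolation=cv2.INTER_CUBIC)
print(x0,y0);cv2.imwrite("pics/c4.png",np.hstack([a,b])[:,:,::-1])
E
```

```text
[ 0.35699031 -0.42054769  0.25003625] [ 3.14144096e+00 -8.43111845e-04 -5.38027697e-01] 0.032111813797713426 [ 0.53284453  0.64191907 -1.81315298]
[264 255]
224 205
```

View pics/c4.png

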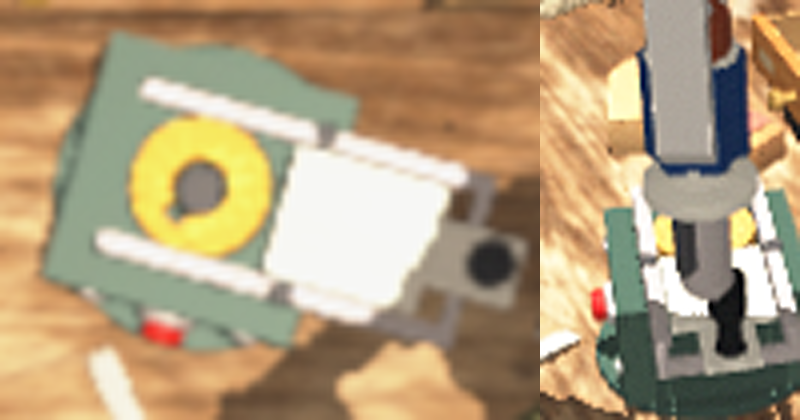

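The shutter is open with its knob at about px (342,284). The keyway points lower left from the hub centre (293.5,271) in the top view. In the scene view the key shows as a dark strip on the left front of the shaft, at about px (261,267). I compute both angles next.

```bash
python3 - <<'E'
from h import *
t=cv2.imread("pics/t2.png")[:,:,::-1]
# rectify hub face: 0.25mm/px grid world; x up, y left
c=np.array([.4318,-.2246]);n=121;g=(np.arange(n)-60)*.0005
P=np.array([[c[0]-v,c[1]-u,.075] for v in g for u in g])
uv=proj("top",P).astype(np.float32).reshape(n,n,2)
im=cv2.remap(np.ascontiguousarray(t),uv[...,0],uv[...,1],cv2.INTER_CUBIC)
b=(im[...,2].astype(int));r=im[...,0].astype(int);
brass=((r-b)>70).astype(np.uint8)
k=cv2.findContours(brass,0,cv2.CHAIN_APPROX_NONE)[0];k=max(k,key=cv2.contourArea)
(cx,cy),R=cv2.minEnclosingCircle(k);e=cv2.fitEllipse(k);print("ring",cx,cy,R,e)
ex,ey=e[0]
print("hub ctr",c[0]-(ey-60)*.0005,c[1]-(ex-60)*.0005)
for rad in(.012,.013,.014,.015,.016):
    A=np.radians(np.arange(90,250,4));q=[(ex-np.sin(a)*rad/.0005, ey-np.cos(a)*rad/.0005) for a in A]
    v=np.array([im[int(round(y)),int(round(x))].astype(int).sum() for x,y in q]);w=np.clip(np.median(v)-v,0,None);w[w<60]=0
    print(rad,np.degrees((A*w).sum()/max(w.sum(),1)),v.min(),np.median(v))
# key candidates in c4 scene crop coordinates
p=np.array([.357,-.4205,.250]);mid=p+[0,0,.0135]
for az in(-150.8,-90.8):
    a=np.radians(az);d=np.array([np.cos(a),np.sin(a),0]);l=np.array([-d[1],d[0],0])
    K=[mid+d*.015+l*s*.003-[0,0,z] for z in(.038,.064) for s in(-1,1)]
    print(az,((proj("scene",K)-[224,205])*4+[540,0]).round())
print("shaft axis",((proj("scene",[mid-[0,0,.036],mid-[0,0,.08]])-[224,205])*4+[540,0]).round())
cv2.imwrite("pics/hub.png",cv2.resize(im[:,:,::-1],(484,484)))
E
```

```text
ring 60.211570739746094 60.2789306640625 54.756004333496094 ((60.24842834472656, 59.621395111083984), (104.22762298583984, 107.82024383544922), 118.6149673461914)
hub ctr 0.43198930244445805 -0.22472421417236327
0.012 138.29139072847684 295 554.5
0.013 136.24431517715496 332 585.0
0.014 133.39936102236422 368 592.0
0.015 134.45319405383688 404 592.5
0.016 134.854681217691 454 590.5
-150.8 [[670. 208.]
 [684. 213.]
 [675. 269.]
 [688. 274.]]
-90.8 [[712. 213.]
 [728. 209.]
 [716. 274.]
 [731. 270.]]
shaft axis [[703. 186.]
 [710. 287.]]
```

The key is at azimuth 209° and the keyway at about 135°, so the chuck needs a −74° turn. In this grasp that would take joint 6 to 2.9, past its limit of 2.55. I will set the chuck back in its stand and regrip it 60° round.

{"api": "jog_arm", "payload": {"motion": [[0.0315,-0.039,0,0,0,0,-1],[0.0315,-0.039,0,0,0,0,-1],[0.0315,-0.039,0,0,0,0,-1],[0.031,-0.039,0,0,0,0,-1],[0,0,0,0,0,0,-1]]}}

```text
time_s: 7.25
ee_pos: [0.55, -0.346, 0.2477]
eef_rot: [-3.14, 0.001, -0.53]
force: [-0.1, -0.2, -2.3]
grip_width: 0.0325
grip_force: 38.9
```

{"api": "jog_arm", "payload": {"motion": [[0,0,0,0,0,0,-1]]}}

```text
time_s: 7.35
ee_pos: [0.5463, -0.3487, 0.2485]
eef_rot: [-3.142, 0.001, -0.533]
force: [-0.2, -0.1, -1.4]
grip_width: 0.0324
grip_force: 38.9
```

{"api": "jog_arm", "payload": {"motion": [[-0.002,0,0.04,0,0,0,-1],[0,0,0.04,0,0,0,-1],[0,0,0.04,0,0,0,-1],[0,0,0.03,0,0,0,-1],[0,0,0.012,0,0,0,-1]]}}

```text
time_s: 7.85
ee_pos: [0.5423, -0.3489, 0.0852]
eef_rot: [-3.141, 0.002, -0.537]
force: [1.4, 0.7, -0.6]
grip_width: 0.0316
grip_force: 39.9
```

{"api": "jog_arm", "payload": {"motion": [[0,0,0.003,0,0,0,-1],[0,0,0,0,0,0,-1],[0,0,0,0,0,0,0.4],[0,0,0,0,0,0,0.4],[0,0,0,0,0,0,0.4]]}}

```text
time_s: 8.35
ee_pos: [0.5433, -0.3496, 0.0854]
eef_rot: [3.141, -0.001, -0.536]
force: [0.7, -0.8, 0.2]
grip_width: 0.0522
grip_force: 0.0
```

{"api": "jog_arm", "payload": {"motion": [[0,0,0,0,0,-0.15,0.4],[0,0,0,0,0,-0.15,0.4],[0,0,0,0,0,-0.15,0.4],[0,0,0,0,0,-0.15,0.4],[0,0,0,0,0,-0.15,0.4]]}}

```text
time_s: 8.85
ee_pos: [0.5433, -0.3494, 0.0849]
eef_rot: [3.141, -0.0, 0.22]
force: [0.1, -0.3, 1.0]
grip_width: 0.0656
grip_force: 0.0
```

{"api": "jog_arm", "payload": {"motion": [[0,0,0,0,0,-0.15,0.4],[0,0,0,0,0,-0.147,0.4],[0,0,0,0,0,0,0.4]]}}

```text
time_s: 9.15
ee_pos: [0.5432, -0.3494, 0.0849]
eef_rot: [3.141, -0.0, 0.513]
force: [0.3, -0.3, 0.3]
grip_width: 0.0658
grip_force: 0.0
```

{"api": "jog_arm", "payload": {"motion": [[0,0,0.006,0,0,0,0.4],[0,0,0,0,0,0,-1],[0,0,0,0,0,0,-1],[0,0,0,0,0,0,-1],[0,0,0,0,0,0,-1]], "squeeze": 50}}

```text
time_s: 9.65
ee_pos: [0.5432, -0.3493, 0.0786]
eef_rot: [3.141, -0.0, 0.51]
force: [0.4, -0.6, 0.8]
grip_width: 0.0375
grip_force: 0.0
```

{"api": "jog_arm", "payload": {"motion": [[0,0,0,0,0,0,-1],[0,0,0,0,0,0,-1]]}}

```text
time_s: 9.85
ee_pos: [0.5432, -0.3494, 0.0786]
eef_rot: [3.141, -0.0, 0.511]
force: [0.3, -1.7, 0.7]
grip_width: 0.0314
grip_force: 50.0
```

{"api": "jog_arm", "payload": {"motion": [[0,0,-0.02,0,0,0,-1],[0,0,-0.04,0,0,0,-1],[0,0,-0.04,0,0,0,-1],[0,0,-0.03,0,0,0.144,-1],[0,0,0,0,0,0.144,-1]]}}

```text
time_s: 10.35
ee_pos: [0.5442, -0.35, 0.2134]
eef_rot: [3.136, -0.005, 0.217]
force: [0.5, -1.1, -2.1]
grip_width: 0.0319
grip_force: 50.0
```

{"api": "jog_arm", "payload": {"motion": [[0,0,0,0,0,0.144,-1],[0,0,0,0,0,0.144,-1],[0,0,0,0,0,0.144,-1],[0,0,0,0,0,0.144,-1],[0,0,0,0,0,0.144,-1]]}}

```text
time_s: 10.85
ee_pos: [0.543, -0.3492, 0.2081]
eef_rot: [-3.142, 0.001, -0.503]
force: [0.4, 0.1, -1.2]
grip_width: 0.032
grip_force: 50.0
```

{"api": "jog_arm", "payload": {"motion": [[0,0,0,0,0,0.144,-1],[0,0,0,0,0,0.144,-1],[0,0,0,0,0,0,-1]]}}

```text
time_s: 11.15
ee_pos: [0.543, -0.3492, 0.2082]
eef_rot: [3.141, 0.001, -0.788]
force: [-0.3, 0.3, -1.6]
grip_width: 0.0315
grip_force: 50.0
```

{"api": "jog_arm", "payload": {"motion": [[-0.0417,-0.0023,0,0,0,0,-1],[-0.0417,-0.0023,0,0,0,0,-1],[-0.0417,-0.0023,0,0,0,0,-1],[-0.0417,-0.0023,0,0,0,0,-1],[0,0,0,0,0,0,-1]]}}

```text
time_s: 11.65
ee_pos: [0.4293, -0.2221, 0.2086]
eef_rot: [3.142, 0.001, -0.779]
force: [1.4, 0.2, -2.0]
grip_width: 0.0318
grip_force: 50.0
```

{"api": "jog_arm", "payload": {"motion": [[0,0,0,0,0,0,-1]]}}

```text
time_s: 11.75
ee_pos: [0.4318, -0.2247, 0.2091]
eef_rot: [-3.141, -0.001, -0.781]
force: [0.3, -0.2, -2.3]
grip_width: 0.0316
grip_force: 50.0
```

```bash
python3 - <<'E'
from h import *
s=ctrl.camera("scene");o=ctrl.get_obs();p=o["ee_pos"];yaw=o["eef_rot"][2]
print(p,o["eef_rot"],o["qpos"])
a=proj("scene",[p-[0,0,.0206],p-[0,0,.0646],p+[0,0,.0154]]);print(a)
x=np.array([np.cos(yaw),np.sin(yaw),0]);print("px per mm tool x",proj("scene",[p-[0,0,.04]+.001*x])-proj("scene",[p-[0,0,.04]]))
x0,y0=int(a[0,0])-35,int(a[2,1])-30
print(x0,y0)
im=np.ascontiguousarray(cv2.resize(s[y0:y0+95,x0:x0+70],None,fx=6,fy=6,interpolation=cv2.INTER_CUBIC))
cv2.imwrite("pics/c5.png",im[:,:,::-1])
E
```

```text
[ 0.4321292  -0.22523812  0.2088954 ] [-3.14138808e+00 -1.13430676e-03 -7.82442706e-01] [-5.55632393e-01  1.56161495e-01  1.68922370e+00 -5.79244705e-05
  1.29505620e+00  1.79762226e+00]
[[260.91875264 210.68892804]
 [262.36154117 231.09518531]
 [259.67879939 193.15149649]]
px per mm tool x [[0.49212437 0.06586662]]
225 163
```

View pics/c5.png

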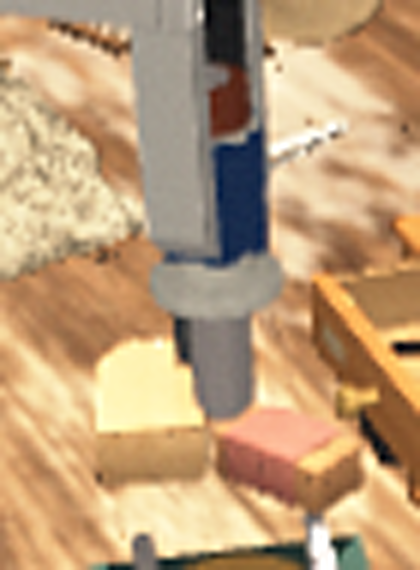

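The flange sits on the gripper axis at crop (218,290), as predicted. The key is at the left, toward the keyway, and the hub is straight below. I go down now.

{"api": "jog_arm", "payload": {"motion": [[0,0,0.02,0,0,0,-1],[0,0,0.02,0,0,0,-1],[0,0,0.02,0,0,0,-1],[0,0,0,0,0,0,-1],[0,0,0,0,0,0,-1]]}}

```text
time_s: 12.3
ee_pos: [0.4322, -0.2254, 0.1488]
eef_rot: [3.142, 0.0, -0.785]
force: [0.1, -0.9, -2.4]
grip_width: 0.0316
grip_force: 50.0
```

{"api": "jog_arm", "payload": {"motion": [[0,0,0.005,0,0,0,-1],[0,0,0.005,0,0,0,-1],[0,0,0.003,0,0,0,-1],[0,0,0,0,0,0,-1]]}}

```text
time_s: 12.7
ee_pos: [0.4316, -0.2248, 0.1352]
eef_rot: [3.141, 0.0, -0.785]
force: [-0.5, -0.8, -2.8]
grip_width: 0.0315
grip_force: 50.0
```

{"api": "jog_arm", "payload": {"motion": [[0,0,0.004,0,0,0,-1],[0,0,0.003,0,0,0,-1],[0,0,0.002,0,0,0,-1],[0,0,0,0,0,0,-1]]}}

```text
time_s: 13.1
ee_pos: [0.4316, -0.2248, 0.1261]
eef_rot: [3.141, 0.001, -0.785]
force: [-0.6, 0.4, -1.8]
grip_width: 0.032
grip_force: 50.0
```

{"api": "jog_arm", "payload": {"motion": [[0,0,0.002,0,0,0,-1],[0,0,0.002,0,0,0,-1],[0,0,0.002,0,0,0,-1],[0,0,0,0,0,0,-1]]}}

```text
time_s: 13.5
ee_pos: [0.4316, -0.2248, 0.1202]
eef_rot: [3.142, 0.0, -0.785]
force: [0.0, -0.7, -3.0]
grip_width: 0.0319
grip_force: 50.0
```

{"api": "jog_arm", "payload": {"motion": [[0,0,0.003,0,0,0,-1],[0,0,0.003,0,0,0,-1],[0,0,0.003,0,0,0,-1],[0,0,0.003,0,0,0,-1],[0,0,0,0,0,0,-1]]}}

```text
time_s: 14.0
ee_pos: [0.4318, -0.2249, 0.1082]
eef_rot: [-3.142, -0.0, -0.785]
force: [0.3, -1.1, 1.4]
grip_width: 0.0316
grip_force: 50.0
```

{"api": "jog_arm", "payload": {"motion": [[0,0,0.003,0,0,0,-1],[0,0,0.003,0,0,0,-1],[0,0,0.003,0,0,0,-1],[0,0,0.002,0,0,0,-1],[0,0,0,0,0,0,-1]]}}

```text
time_s: 14.5
ee_pos: [0.4318, -0.2249, 0.0973]
eef_rot: [-3.142, -0.0, -0.785]
force: [0.6, -0.1, 4.6]
grip_width: 0.0317
grip_force: 50.0
```

{"api": "jog_arm", "payload": {"motion": [[0,0,0.001,0,0,0,-1],[0,0,0.001,0,0,0,-1],[0,0,0,0,0,0,-1]]}}

```text
time_s: 14.8
ee_pos: [0.4318, -0.2249, 0.0955]
eef_rot: [-3.142, -0.0, -0.785]
force: [-0.3, -0.2, 5.0]
grip_width: 0.032
grip_force: 50.0
```

{"api": "jog_arm", "payload": {"motion": [[0,0,0.001,0,0,0,-1],[0,0,0,0,0,0,-1],[0,0,0,0,0,0,-1]]}}

```text
time_s: 15.1
ee_pos: [0.4318, -0.225, 0.0955]
eef_rot: [-3.141, -0.001, -0.785]
force: [-5.0, 2.3, 17.0]
grip_width: 0.0318
grip_force: 50.0
```

```bash
python3 - <<'E'
from h import *
s=ctrl.camera("scene");crop(s,210,190,120,100,6,"pics/c6.png");o=ctrl.get_obs();print(o["ee_pos"],o["force"])
E
```

```text
[ 0.43185763 -0.22496194  0.0954537 ] [-4.64691365  2.4352982  16.31347043]
```

View pics/c6.png

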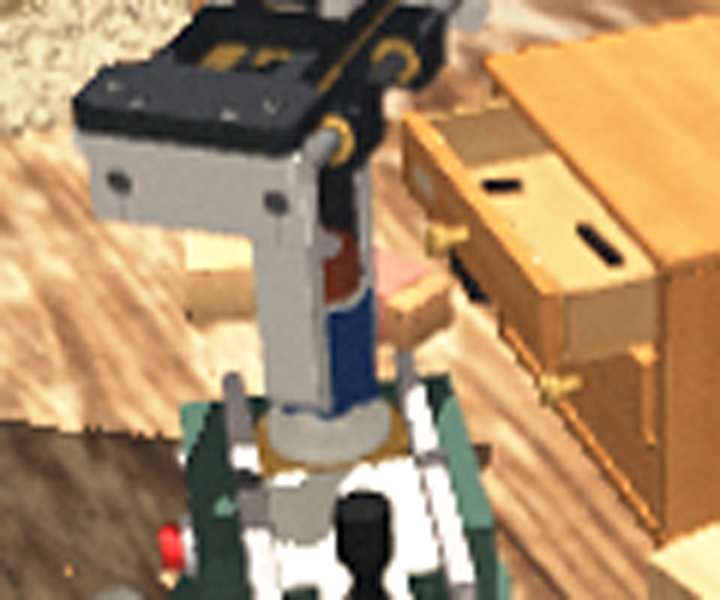

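The flange sits flat on the brass hub at crop (335,440). The shutter is still open, with its knob at (362,530). I hand the job in.

```bash
python3 -c "
from station import ctrl
print(ctrl.hand_in())"
```

```text
the job is handed in; nothing more can be done
None
```

Job handed in at about 15 s: the shutter is open at its stop, and the blue chuck is keyed and fully home in the hub, still gripped and pressed down with about 16 N; on the way I set it back in its stand once to regrip it, because joint 6 would have passed its limit.

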